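# Move the freshly varnished circuit board to the drying rack with the lifter

## Task

The circuit board on the single stand has just been varnished and must not be touched by the gripper: take the lifter by its leaning grip, slide its blade under the board, lift it and carry it level, and gently lay it on the rails of the empty bay of the drying rack, the one with the paper card, squared up in a neat row with its two neighbours. Then draw the blade out and stand the lifter back on its blade on the bench, clear of the stand and the rack, and let go. Leave the other boards, the meter and the tape roll where they are.

Things in the scene. Friction and masses are not known exactly. Their poses are not given: they have to be found in the camera images.
- lifter: Loose spatula-like lifter, 0.3 kg, standing on its level steel blade: 100 long (x) x 54 wide (y) x 3 mm. Origin: centre of the blade's underside; x out of the free front edge, z up. From the rear edge (x -48 mm) a 3 mm plate, ending in a black grip 10 mm thick, 50 wide, 90 long, rises leaning back 30 deg from vertical, along (-0.5, 0, 0.866), to 111 mm height.
- lifter_grip (a point): Middle of the black grip's thickness and width, 30 mm below its top end: (-95.5, 0, 85) mm in the lifter's frame, axes parallel to the lifter's. Pinch here across the 10 mm thickness, gripper tilted 30 deg from vertical and coming down along the slope of the grip.
- wet_board: The varnished circuit board, loose, 0.2 kg: green, 110 (x) x 95 (y) x 4 mm thick, with a black and copper transformer, two black cylinders and a grey terminal strip on top (up to 30 mm above its underside). Origin: centre of its underside. It lies on the stand's two rails, its x along theirs, within about 5 mm of the middle.
- stand: Fixed stand: base 130 (x) x 100 (y) x 6 mm, two aluminium rails along x, 120 long, 8 wide, centred at y = -38 and +38 mm, tops 36 mm above the bench. Origin: centre of its underside. Under the board, between the rails, is a channel 68 mm wide, from 6 to 36 mm above the bench, open at both x ends; the blade slides in along the stand's +x from its -x end.
- rack: Fixed drying rack: base 130 (x) x 340 (y) x 6 mm; three bays centred at y = -108, 0, +108 mm. Each has two rails along x, 120 long, 8 wide, 38 mm either side of its centre, tops 28 mm above the bench, and between them a channel 68 mm wide, open above and at both ends. Origin: centre of its underside. Lower the blade between the rails and draw it out to the rack's -x.
- card: Fixed blank paper card 80 x 50 x 1 mm lying on the rack's base plate, between the rails, in the middle of the empty bay. Origin at the centre of its underside, 6 mm above the bench; axes as the rack's. A board lying properly in the bay has its origin 22 mm straight above this one.
- board_a: Dry green circuit board of the same size as the varnished one (with an aluminium block and one black cylinder), loose in one of the rack's bays, squared on the rails. Origin at the centre of its underside. Leave it.
- board_b: Dry green circuit board of the same size (with a flat black chip and two white connectors), loose in another bay. Origin at the centre of its underside. Leave it.
- meter: Yellow handheld multimeter 150 (its x) x 80 x 36 mm lying on the bench. Origin at the centre of its underside. Bystander.
- tape: White roll of tape, a ring of 90 mm outer diameter, 22 mm high, lying on the bench. Origin at the centre of its underside. Bystander.
Things that resemble listed ones, but are neither listed nor needed, are in the scene too. What is shaped like the wet_board but blue is not meant. Leave any pink look-alike of the stand alone.

How it is judged:
By the outcome, as a careful person would: the job done as asked, in the order asked, and still so for the second after the job is handed in, with the robot touching nothing.
It also fails if it takes over 69 s, if anything falls off the work surface, if the arm or the gripper's body presses on something with over 40 N, if the wrist force passes 120 N, or if a joint passes its speed limit or range.

## Robot

A 6-joint arm with a two-finger parallel gripper is mounted at the origin on the work surface. World frame = base frame: x ahead of the robot, y to its left, z up, the work surface at z = 0. Lengths are in m, angles in degrees, forces in N, time in s.
With the tool pointing down it reaches from about 0.325 to 0.85 m from the base axis. Payload 15.5 kg.
Tool frame: the origin (TCP) lies at the very end of the fingers, on their centre line; the grasp point (between the pads) lies arm.grip_depth behind it (arm.grip_depth is the distance from the TCP to the grasp point, in m); z points along the fingers, y is the line along which they close (so a half turn about z gives the same grasp; the last joint's range is limited). The gripper opens to 91 mm and grips with 3 to 60 N. Pads are 32 mm wide; open, the fingers measure 118 mm over their backs; the gripper's body (76 mm by 178 mm) begins 60 mm behind the grasp point.
Start: joints at [66.263, 28.281, 77.091, -0, 74.628, -5.472], TCP at [0.196, 0.594, 0.214] pointing down, gripper open.
Joint ranges: [-166.48, 166.48], [-47.26, 123.95], [12.59, 153.08], [-70.14, 250.14], [6.76, 159.57], [-176.63, 176.63]. Speed limits (degrees/s): [108.29, 108.29, 147.25, 172.46, 172.46, 172.46].

## Interface

Orientations are given as a 3x3 rotation matrix whose columns are the frame's x, y, z axes.
In Python, from rig import arm gives the robot as it stands. Calls block until the motion is done:
- arm.move_to(position, orientation): joint-space move of the TCP to a pose.
- arm.move_l(position, orientation=None, feed=0.15): straight line of the TCP; orientation=None keeps the orientation; feed is the mean speed in m/s.
- arm.move_joints(angles): joint-space move.
- arm.grip(opening): finger opening in m; the grip force is fixed at half the most; returns when the fingers have stopped.
- arm.sleep(seconds).
- arm.solve_ik(position, orientation): joint angles nearest the present ones, or None.
- arm.snapshot(name): name is "side" or "top" or "wrist"; returns the picture (384x512x3 uint8, red, green, blue); there is no depth.
- arm.get_calibration(name): a dict with "intrinsics" (3x3 intrinsics, pixels), "k1" (the pictures are not rectified: a ray, as slopes to the right and down, at radius r is drawn at 1 + k1 r^2 times it, then the intrinsics apply), "cam_to_world" (4x4, takes a point from camera to world coordinates). Camera axes: x right, y down, z forward; pixel columns grow to the right and rows downward; lengths in m; the calibration is good to about 2 mm. A picture is of the moment at which its call begins: read the wrist's pose just before it. get_calibration takes no time and is no camera call; for the wrist camera it gives the pose at the moment of the call.
A pose or a line that the arm cannot do raises arm.Unreachable and nothing moves.
- arm.sign_off(): hands the job in; it is judged then, once.
Readings, each from a call of its own:
- arm.current_t(): time.
- arm.current_joint_positions(): joint angles.
- arm.current_dq(): joint speeds.
- arm.current_tau(): joint torques, N m.
- arm.current_ee_pos(): TCP position.
- arm.current_tool_rot(): TCP orientation.
- arm.current_force(): force on the tool from outside, world axes, zero at the start.
- arm.current_torque(): the same for the moment, N m.
- arm.current_width(): finger opening in m.
- arm.current_grasp_force(): force on a finger pad.
Only numpy, scipy, OpenCV 4.12 (cv2) and the standard library are available. Lean on these libraries where they do the work, as an engineer would, in place of code of your own. Each camera call takes 0.05 s, during which the arm holds its last target. There are 200 camera calls.

## Working session

There is one attempt and no reset: what is moved stays moved. The work goes in short steps, each a Python script; the robot and the scene stay as the last script left them, time stands still between calls to the robot, and variables do not carry over. Pictures are saved under pics/ and viewed, at most 10 in all, crops included, and the job is handed in when it is done.

```bash
ls; mkdir -p pics; python3 - <<'E'
from rig import arm
import cv2,numpy as np
for n in("top","side"):
    im=arm.snapshot(n);cv2.imwrite(f"pics/{n}0.png",im[:,:,::-1])
    c=arm.get_calibration(n);print(n,c["intrinsics"],c["k1"],np.round(c["cam_to_world"],4))
    cv2.imwrite(f"pics/{n}0b.png",cv2.resize(im[:,:,::-1],(800,600),interpolation=cv2.INTER_CUBIC))
print(arm.grip_depth,arm.current_tool_rot(),arm.current_t())
c=arm.get_calibration("wrist");print(c)
E
```

```text
pics
top [[413.91515354   0.         257.46099066]
 [  0.         413.91515354 189.06211209]
 [  0.           0.           1.        ]] 0.00998753239722274 [[ 1.3400e-02 -9.9740e-01  7.0100e-02  5.2120e-01]
 [-9.9990e-01 -1.3400e-02  1.0000e-03  2.2800e-02]
 [-0.0000e+00 -7.0100e-02 -9.9750e-01  1.0544e+00]
 [ 0.0000e+00  0.0000e+00  0.0000e+00  1.0000e+00]]
side [[403.41012532   0.         252.98618149]
 [  0.         403.41012532 189.49186561]
 [  0.           0.           1.        ]] -0.12629921863270493 [[ 0.9939 -0.0716  0.0837  0.4641]
 [-0.11   -0.6894  0.716  -0.8628]
 [ 0.0064 -0.7208 -0.6931  0.9677]
 [ 0.      0.      0.      1.    ]]
0.0188 [[-9.49612709e-01  3.13425443e-01 -4.40376400e-04]
 [ 3.13425730e-01  9.49612235e-01 -9.56539563e-04]
 [ 1.18382982e-04 -1.04636742e-03 -9.99999446e-01]] 0.1
{'intrinsics': array([[309.75804757,   0.        , 253.02212848],
       [  0.        , 309.75804757, 197.9296607 ],
       [  0.        ,   0.        ,   1.        ]]), 'k1': 0.020454811222279063, 'cam_to_world': array([[ 0.31428665,  0.9226195 ,  0.22360044,  0.1317877 ],
       [ 0.94932645, -0.30500055, -0.07585481,  0.61425082],
       [-0.00178687,  0.23610996, -0.9717247 ,  0.38449512],
       [ 0.        ,  0.        ,  0.        ,  1.        ]])}
```

View pics/top0b.png

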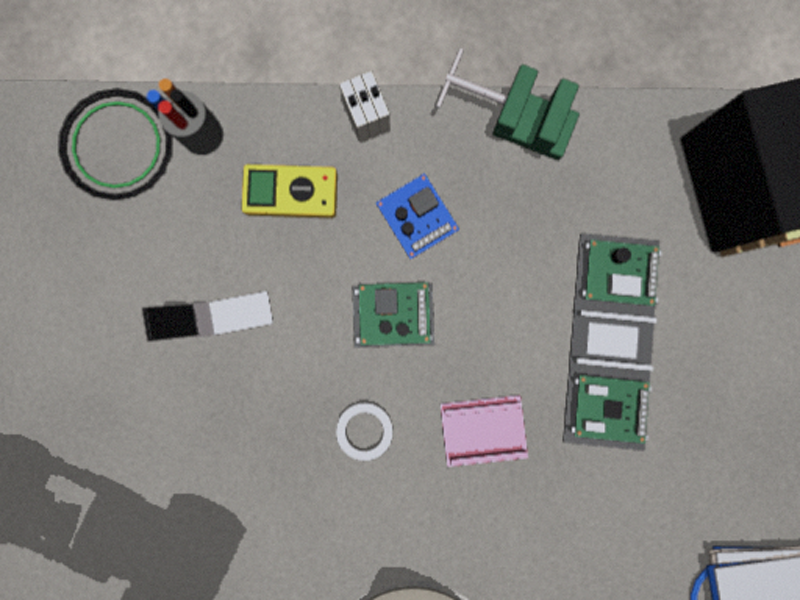

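View pics/side0b.png

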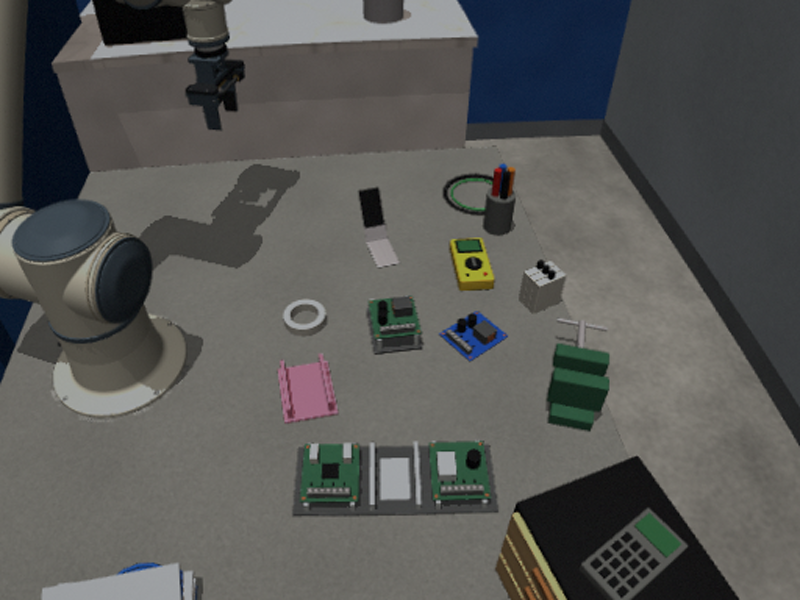

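The top picture (800-px scale) shows these objects:
- The lifter is at (205,318), with its blade towards image right, which is world -y.
- The green board on the grey stand is at (394,314). It is green with a transformer, two cylinders and a strip, so it is the wet_board. The blue board at (418,216) is the look-alike.
- The pink stand at (484,430) is a decoy.
- The rack is at about (612,340), with its card at (612,340) between two green boards.
- The meter is at (290,190) and the tape at (364,431).

```bash
cat > h.py <<'E'
import cv2,numpy as np
def ray(c,uv):
    K=c["intrinsics"];uv=np.atleast_2d(np.float64(uv))
    d=np.array([c["k1"],0,0,0,0],float)
    p=cv2.undistortPoints(uv.reshape(-1,1,2),K,d).reshape(-1,2)
    T=c["cam_to_world"];return T[:3,3],np.c_[p,np.ones(len(p))]@T[:3,:3].T
def onz(c,uv,z):
    o,d=ray(c,uv);return o+d*((z-o[2])/d[:,2])[:,None]
def proj(c,P):
    T=c["cam_to_world"];q=(np.atleast_2d(P)-T[:3,3])@T[:3,:3]
    return cv2.projectPoints(q.reshape(-1,1,3),np.zeros(3),np.zeros(3),c["intrinsics"],np.array([c["k1"],0,0,0,0.]))[0].reshape(-1,2)
def blobs(c,mask,z,amin=150,box=None):
    """metric min-area rects of mask blobs on plane z: centre xy, (long,short), yaw of long side"""
    m=cv2.morphologyEx(mask.astype(np.uint8),cv2.MORPH_OPEN,np.ones((3,3)))
    out=[]
    for k in cv2.findContours(m,cv2.RETR_EXTERNAL,cv2.CHAIN_APPROX_NONE)[0]:
        if cv2.contourArea(k)<amin: continue
        u=k.reshape(-1,2).mean(0)
        if box and not(box[0]<u[0]<box[2] and box[1]<u[1]<box[3]): continue
        P=onz(c,k.reshape(-1,2),z)[:,:2]*1000
        r=cv2.minAreaRect(P.astype(np.float32));b=cv2.boxPoints(r)
        e=[b[1]-b[0],b[2]-b[1]];L=[np.linalg.norm(x) for x in e];l=e[int(np.argmax(L))]
        out.append((u.round(1),np.round(r[0],1),np.round(sorted(L)[::-1],1),round(np.degrees(np.arctan2(l[1],l[0]))%180,2)))
    return out
def hsv(im): return [x.astype(int) for x in cv2.split(cv2.cvtColor(im,cv2.COLOR_RGB2HSV))]
E
python3 - <<'E'
from rig import arm
from h import *
for n in("top","side"):
    im=cv2.imread(f"pics/{n}0.png")[:,:,::-1].copy();c=arm.get_calibration(n);h,s,v=hsv(im)
    print(n)
    g=(h>55)&(h<90)&(s>90)
    for z in(.04,.032):print("green",z,*blobs(c,cv2.morphologyEx(g.astype(np.uint8),cv2.MORPH_CLOSE,np.ones((9,9))),z,500),sep="\n ")
    w=(v>175)&(s<40)
    for z in(.003,.007,.022):print("white",z,*blobs(c,w,z,150),sep="\n ")
    print("dark",*blobs(c,v<45,.085,150,(50,100,300,250)),sep="\n ")
E
```

```text
top
green
 0.04
 (array([389.2, 261.4]), array([ 421.7, -297.8]), array([97.6, 92.1], dtype=float32), np.float32(85.19))
 (array([250.6, 198.4]), array([564.3,  36.9]), array([108.1,  90.8], dtype=float32), np.float32(90.77))
 (array([396.2, 174. ]), array([ 634.6, -316.8]), array([98.8, 91.8], dtype=float32), np.float32(85.38))
 (array([468. , 114.7]), array([ 792. , -489.3]), array([220.1, 114.1], dtype=float32), np.float32(15.24))
 (array([344.5,  70.8]), array([ 891.5, -193.2]), array([124.3, 115. ], dtype=float32), np.float32(158.9))
green
 0.032
 (array([389.2, 261.4]), array([ 420.9, -300.3]), array([98.4, 92.9], dtype=float32), np.float32(85.19))
 (array([250.6, 198.4]), array([564.7,  37. ]), array([108.9,  91.5], dtype=float32), np.float32(90.77))
 (array([396.2, 174. ]), array([ 635.5, -319.5]), array([99.6, 92.5], dtype=float32), np.float32(85.38))
 (array([468. , 114.7]), array([ 794.1, -493.4]), array([221.8, 115. ], dtype=float32), np.float32(15.24))
 (array([344.5,  70.8]), array([ 894.4, -194.9]), array([125.3, 115.9], dtype=float32), np.float32(158.9))
white
 0.003

[... 2452 characters left out ...]
7.46))
green
 0.032
 (array([211.1, 302.8]), array([ 421.8, -306.8]), array([104.4,  94.5], dtype=float32), np.float32(84.45))
 (array([293.2, 301.6]), array([ 636.1, -325.2]), array([108.4,  93.9], dtype=float32), np.float32(85.16))
 (array([369.2, 246.7]), array([ 894.8, -174.2]), array([195.8, 107.1], dtype=float32), np.float32(67.32))
 (array([85.9, 13.8]), array([-356.9, 1978.7]), array([684.2, 302.4], dtype=float32), np.float32(107.46))
white
 0.003
white
 0.007
white
 0.022
dark
 (array([ 80.7, 180.7]), array([ 10.4, 161.3]), array([281. , 109.1], dtype=float32), np.float32(84.83))
 (array([237.1, 132.5]), array([545.4, 361. ]), array([146.8,  47.4], dtype=float32), np.float32(89.86))
```

```bash
python3 - <<'E'
from rig import arm
from h import *
import pickle
R=np.array([[-1,0,0],[0,1,0],[0,0,-1.]])
for n,p in(("rack",(.47,-.31,.24)),("stand",(.50,.04,.22)),("lift",(.50,.31,.2))):
    print(n,arm.solve_ik(p,R));arm.move_to(p,R);arm.sleep(.2)
    c=arm.get_calibration("wrist");im=arm.snapshot("wrist")
    pickle.dump((im,c),open(n+".pkl","wb"));cv2.imwrite(f"pics/w_{n}.png",im[:,:,::-1])
    print(arm.current_t())
ims=[cv2.imread(f"pics/w_{n}.png") for n in("rack","stand","lift")]
a=np.vstack([np.hstack(ims[:2]),np.hstack([ims[2],ims[2]*0])]);cv2.imwrite("pics/w_all.png",cv2.resize(a,(800,600),interpolation=cv2.INTER_AREA))
E
```

```text
rack [-3.94843273e+01  2.18348194e+01  8.39335544e+01 -2.54444375e-14
  7.42316261e+01 -1.29484327e+02]
3.65
stand [-2.25010707e+00  1.79951504e+01  9.36808718e+01 -2.54444375e-14
  6.83239779e+01 -9.22501071e+01]
5.225
lift [ 2.59843938e+01  2.61033226e+01  8.34699457e+01 -2.54444375e-14
  7.04267317e+01 -6.40156062e+01]
6.525
```

View pics/w_all.png

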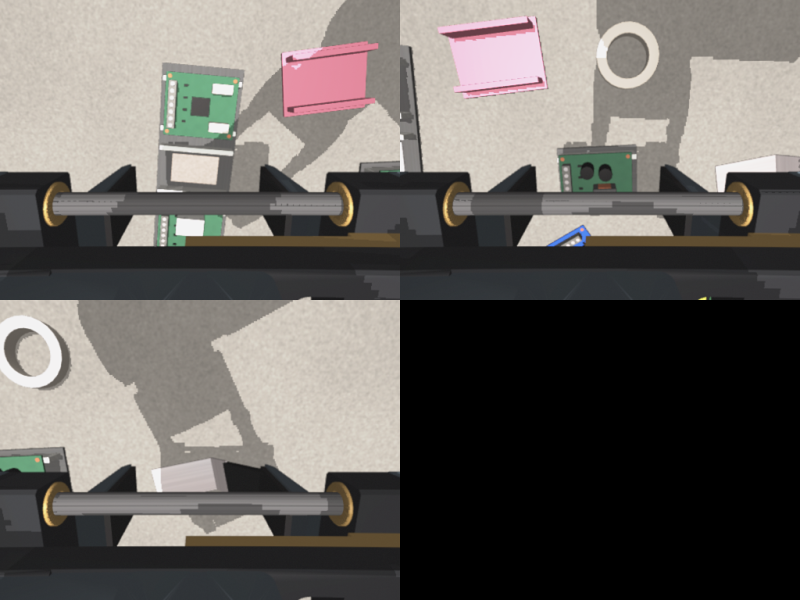

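View pics/w_stand.png

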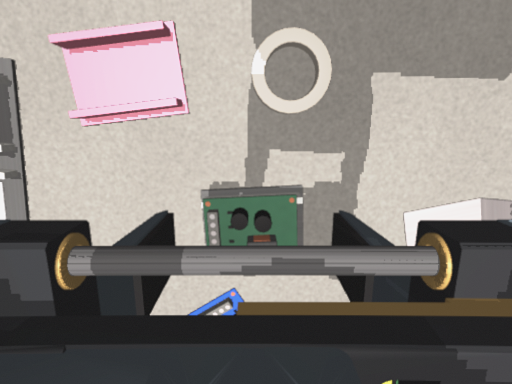

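The wrist gripper bar hides whatever lies directly below, so targets show only in the upper half. In w_stand the stand and board corner are at about (202..302,190..245). I'll retake the views from about 0.14 m further out in x.

```bash
python3 - <<'E'
from rig import arm
from h import *
import pickle
R=np.array([[-1,0,0],[0,1,0],[0,0,-1.]])
for n,p in(("rack",(.63,-.30,.24)),("stand",(.68,.04,.22)),("lift",(.67,.31,.22))):
    arm.move_to(p,R);arm.sleep(.2)
    c=arm.get_calibration("wrist");im=arm.snapshot("wrist")
    pickle.dump((im,c),open(n+".pkl","wb"));cv2.imwrite(f"pics/v_{n}.png",im[:,:,::-1])
print(arm.current_t())
ims=[cv2.imread(f"pics/v_{n}.png")[:270] for n in("rack","stand","lift")]
a=np.vstack([np.hstack(ims[:2]),np.hstack([ims[2],ims[2]*0])]);cv2.imwrite("pics/v_all.png",cv2.resize(a,(800,422),interpolation=cv2.INTER_AREA))
for n in("rack","stand","lift"):
    im,c=pickle.load(open(n+".pkl","rb"));h,s,v=hsv(im)
    print(n)
    g=((h>50)&(h<90)&(s>80)).astype(np.uint8);g[240:]=0
    print(" green",*blobs(c,cv2.morphologyEx(g,cv2.MORPH_CLOSE,np.ones((13,13))),.032 if n=="rack" else .04,500),sep="\n ")
E
```

```text
11.8583
rack
 green
 (array([230. , 178.6]), array([ 633.6, -325. ]), array([108.3,  93.2], dtype=float32), np.float32(85.02))
 (array([502. , 126.9]), array([567.3,  -7.6]), array([96.8, 22. ], dtype=float32), np.float32(11.16))
 (array([249.2,  15.8]), array([ 451.9, -308.3]), array([110.5,  35.2], dtype=float32), np.float32(89.84))
stand
 green
 (array([247.2,  71. ]), array([564. ,  36.5]), array([108.1,  93.3], dtype=float32), np.float32(92.73))
lift
 green
 (array([25.2, 85.6]), array([562.7,  61.3]), array([94.1, 61.9], dtype=float32), np.float32(1.97))
```

View pics/v_all.png

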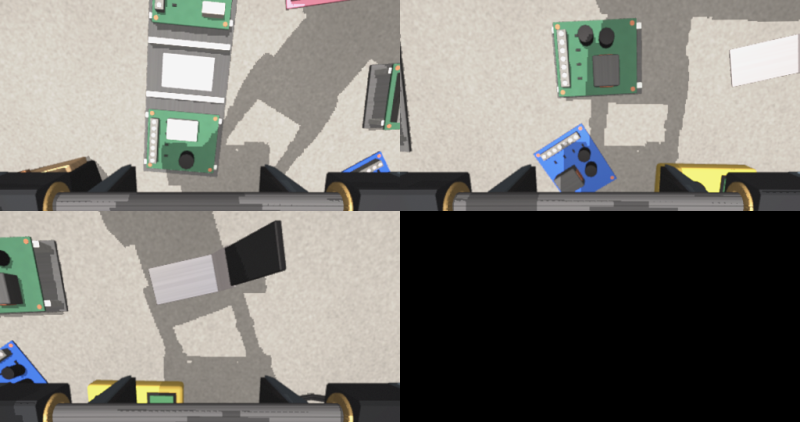

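```bash
cat >> h.py <<'E'
def quad(c,m,z,close=3):
    """sides of the largest blob: fit lines to contour points near each minAreaRect side's middle 70 %; yaw of long sides, centre, sizes"""
    m=cv2.morphologyEx(m.astype(np.uint8),cv2.MORPH_OPEN,np.ones((3,3)));m=cv2.morphologyEx(m,cv2.MORPH_CLOSE,np.ones((close,close)))
    k=max(cv2.findContours(m,cv2.RETR_EXTERNAL,cv2.CHAIN_APPROX_NONE)[0],key=cv2.contourArea)
    P=(onz(c,k.reshape(-1,2),z)[:,:2]*1000).astype(np.float32);b=cv2.boxPoints(cv2.minAreaRect(P));out=[]
    for i in range(4):
        p,q=b[i],b[(i+1)%4];L=np.linalg.norm(q-p);d=(q-p)/L;t=(P-p)@d/L;n=abs((P-p)@np.array([-d[1],d[0]]))
        S=P[(t>.12)&(t<.88)&(n<5)];f=cv2.fitLine(S,cv2.DIST_HUBER,0,.01,.01).ravel()
        out.append((len(S),round(float(np.degrees(np.arctan2(f[1],f[0]))%180),2),f[2:].round(1),round(float(L),1)))
    return b.mean(0).round(1),out
E
python3 - <<'E'
from h import *
import pickle
I={n:pickle.load(open(n+".pkl","rb")) for n in("rack","stand","lift")}
def fl(n,seed,tol):
    im,c=I[n];m=np.zeros((386,514),np.uint8);cv2.floodFill(cv2.GaussianBlur(im,(3,3),0),m,seed,0,(tol,)*3,(tol,)*3,4|cv2.FLOODFILL_FIXED_RANGE|cv2.FLOODFILL_MASK_ONLY|(255<<8))
    return m[1:-1,1:-1]>0
m=fl("lift",(237,88),18);print("blade",I["lift"][0][88,237],*quad(I["lift"][1],m,.003),sep="\n ")
mc=fl("rack",(240,92),25);print("card",*quad(I["rack"][1],mc,.007),sep="\n ")
for s in((240,56),(235,123)):
    im,c=I["rack"];h,s_,v=hsv(im);print("rail",*quad(c,fl("rack",s,30),.028),sep="\n ")
im,c=I["stand"];h,s,v=hsv(im);g=((h>50)&(h<90)&(s>80)).astype(np.uint8);g[150:]=0
print("board",*quad(c,g,.04,13),sep="\n ")
im,c=I["rack"];h,s,v=hsv(im);g=((h>50)&(h<90)&(s>80)).astype(np.uint8);g[:130]=0;g[240:]=0;g[:,300:]=0
print("board_a",*quad(c,g,.032,13),sep="\n ")
a=cv2.resize(I["lift"][0][20:150,0:110],None,fx=3.5,fy=3.5,interpolation=cv2.INTER_CUBIC)
b=cv2.resize(I["stand"][0][10:140,180:320],None,fx=2.9,fy=3.5,interpolation=cv2.INTER_CUBIC)
mm=I["lift"][0].copy();mm[m]=[255,0,0];d=cv2.resize(mm[:150,150:400],(625,140*2//2))
o=np.zeros((600,800,3),np.uint8);o[:455,:385]=a;o[:455,390:796]=b[:, :406];o[455:595,:625]=d
cv2.imwrite("pics/crop.png",o[:,:,::-1])
E
```

```text
blade
 [197 191 194]
 [563.4 286.7]
 [(60, 101.69, array([538.4, 281.2], dtype=float32), 94.7), (34, 11.41, array([573., 241.], dtype=float32), 52.2), (58, 101.72, array([588.3, 292.2], dtype=float32), 94.7), (35, 11.71, array([553.6, 332.3], dtype=float32), 52.2)]
card
 [ 526.3 -315.6]
 [(33, 175.31, array([ 519.8, -354.3], dtype=float32), 49.5), (48, 85.13, array([ 550.2, -317.7], dtype=float32), 79.7), (32, 175.1, array([ 524.4, -276.2], dtype=float32), 49.5), (50, 84.87, array([ 502.2, -313.5], dtype=float32), 79.7)]
rail
 [ 488.5 -312.3]
 [(11, 26.42, array([ 483.6, -369.6], dtype=float32), 7.2), (78, 84.89, array([ 491.6, -312.6], dtype=float32), 118.1), (5, 1.89, array([ 493.5, -253.8], dtype=float32), 7.2), (79, 84.99, array([ 485.5, -312. ], dtype=float32), 118.1)]
rail
 [ 563.9 -319.1]
 [(9, 132.28, array([ 557.7, -377.1], dtype=float32), 7.3), (76, 85.1, array([ 566.9, -319.3], dtype=float32), 119.4), (7, 146.03, array([ 569.8, -260.8], dtype=float32), 7.3), (75, 85.13, array([ 560.8, -318.7], dtype=float32), 119.4)]
board
 [564.1  37.1]
 [(80, 92.54, array([518. ,  35.4], dtype=float32), 107.1), (5, 89.96, array([601.5, -12.5], dtype=float32), 93.3), (74, 92.86, array([609.6,  47.3], dtype=float32), 107.1), (72, 2.11, array([559.6,  89.6], dtype=float32), 93.3)]
board_a
 [ 634.  -320.8]
 [(2, 90.11, array([ 595.1, -363.2], dtype=float32), 93.1), (60, 84.8, array([ 679.4, -325.7], dtype=float32), 99.9), (56, 174.49, array([ 638. , -271.9], dtype=float32), 93.1), (62, 85.08, array([ 588.3, -317. ], dtype=float32), 99.9)]
```

View pics/crop.png

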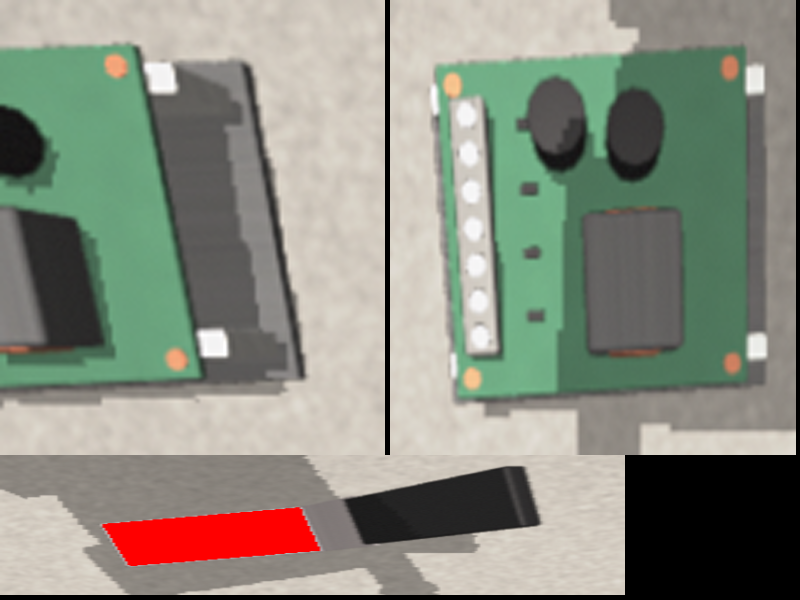

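The crop confirms the target: the board has a transformer, two black cylinders and a grey strip, and it lies on the grey stand's white rails. The stand's open end shows at crop (150..300,65..375), with rail ends at about (174,77) and (228,342). The blade mask is clean. Next I'll measure the stand axis and check reach.

```bash
cat >> h.py <<'E'
def Rz(a): a=np.radians(a);return np.array([[np.cos(a),-np.sin(a),0],[np.sin(a),np.cos(a),0],[0,0,1]])
S3=3**.5/2
RG=np.array([[0,S3,.5],[-1,0,0],[0,.5,-S3]])   # tool axes in lifter frame (cols x,y,z); det +1
def tool(pos,yaw,flip=False,tilt=0):
    """TCP pose for lifter origin pos (m), yaw deg"""
    R=Rz(yaw);T=RG@np.diag([-1,-1,1]) if flip else RG
    return np.asarray(pos)+R@(np.array([-.0955,0,.085])+.0188*RG[:,2]),R@T
E
python3 - <<'E'
from rig import arm
from h import *
import pickle
print(np.linalg.det(RG))
for n,box in(("lift",(40,30,75,135)),("stand",(300,15,325,130)),("stand",(185,20,205,130))):
    im,c=pickle.load(open(n+".pkl","rb"));h,s,v=hsv(im);m=((v>205)&(s<30)).astype(np.uint8)
    x0,y0,x1,y1=box;mm=np.zeros_like(m);mm[y0:y1,x0:x1]=m[y0:y1,x0:x1]
    k,_,st,ce=cv2.connectedComponentsWithStats(mm)
    for i in range(1,k):
        if st[i,4]>12: print(n,st[i],onz(c,ce[i],.036)[0][:2].round(4)*1000,"px corners",[ (onz(c,(px,py),.036)[0][:2]*1000).round(1) for px in(st[i,0]-.5,st[i,0]+st[i,2]-.5) for py in (ce[i][1],)])
c=pickle.load(open("lift.pkl","rb"))[1]
e=np.array([(247,62),(303,378)])/3.5+[0,20]-.35
print("base edge",onz(c,e,.006)*1000)
for nm,p,y in(("lifter",(.563,.2888,0),-78.3),("pre",(.564,.16,.018),-88),("in",(.564,.05,.018),-88),("rack",(.527,-.303,.02),-94.9),("out",(.54,-.15,.02),-94.9)):
    for f in(0,1):
        P,R=tool(p,y,f);print(nm,f,P.round(3),None if (q:=arm.solve_ik(P,R)) is None else q.round(1))
E
```

```text
-0.9999999999999999
lift [ 50  30  25  19 150] [514.5 112.5] px corners [array([514.6,  98.4]), array([514.4, 124. ])]
lift [41 37  9  9 63] [521.4  93. ] px corners [array([521.4,  88.1]), array([521.3,  97.3])]
lift [ 57 114   8   8  55] [598.   96.6] px corners [array([598. ,  92.1]), array([598. , 100.8])]
lift [ 57 133  18   2  36] [615.   99.3] px corners [array([615. ,  89.4]), array([615. , 109.3])]
stand [303  29   6   7  42] [521.9  93.5] px corners [array([521.9,  90.4]), array([521.9,  96.6])]
stand [304 105   6   7  37] [597.8  97.7] px corners [array([597.8,  94.4]), array([597.8, 100.9])]
stand [ 185   20   20  110 1451] [566.2 -27.1] px corners [array([566.2, -34.7]), array([566.2, -13.2])]
stand [202  39   3   9  20] [531.6 -13.1] px corners [array([531.6, -14.9]), array([531.6, -11.8])]
stand [203  50   2  11  16] [543.7 -13.2] px corners [array([543.7, -14.4]), array([543.7, -12.3])]
base edge [[510.35302383 103.08601072   6.        ]
 [609.04120166 107.35196555   6.        ]]Traceback (most recent call last):
  File "<stdin>", line 16, in <module>
  File "scipy/spatial/transform/_rotation.pyx", line 1143, in scipy.spatial.transform._rotation.Rotation.from_matrix
ValueError: Non-positive determinant (left-handed or null coordinate frame) in rotation matrix 0: [[-0.97922281  0.17561895  0.10139365]
 [-0.2027873  -0.84803183 -0.48961141]
 [ 0.          0.5        -0.8660254 ]].
```

```bash
sed -i 's/^RG=.*/RG=np.array([[0,S3,.5],[1,0,0],[0,.5,-S3]])   # tool axes in lifter frame/' h.py; python3 - <<'E'
from rig import arm
from h import *
print(np.linalg.det(RG))
for nm,p,y in(("above",(.5446,.3777,.08),-78.3),("lifter",(.563,.2888,0),-78.3),("pre",(.557,.17,.016),-87.3),("in",(.563,.0488,.016),-87.3),("up",(.563,.0488,.09),-87.3),("rack",(.527,-.303,.09),-94.9),("rack",(.527,-.303,.02),-94.9),("out",(.54,-.15,.02),-94.9),("outup",(.54,-.15,.02),-94.9)):
    for f in(0,1):
        P,R=tool(p,y,f);print(nm,f,P.round(3),None if (q:=arm.solve_ik(P,R)) is None else q.round(1))
E
```

```text
0.9999999999999999
above 0 [0.527 0.462 0.149] [ 48.   48.8  53.2 -23.9  96.2 127.5]
above 1 [0.527 0.462 0.149] [ 48.   48.8  53.2 -23.9  96.2 -52.5]
lifter 0 [0.546 0.373 0.069] [ 42.4  49.   66.9 -25.8  81.4 128.5]
lifter 1 [0.546 0.373 0.069] [ 42.4  49.   66.9 -25.8  81.4 -51.5]
pre 0 [0.553 0.256 0.085] [ 33.5  44.4  75.4 -26.   78.  130.3]
pre 1 [0.553 0.256 0.085] [ 33.5  44.4  75.4 -26.   78.  -49.7]
in 0 [0.559 0.135 0.085] [ 24.   40.4  85.4 -29.9  68.9 126. ]
in 1 [0.559 0.135 0.085] [ 24.   40.4  85.4 -29.9  68.9 -54. ]
up 0 [0.559 0.135 0.159] [ 24.   35.   82.4 -28.6  76.3 121.6]
up 1 [0.559 0.135 0.159] [ 24.   35.   82.4 -28.6  76.3 -58.4]
rack 0 [ 0.534 -0.217  0.159] [-10.5  29.5  94.3 -35.7  58.5 104.1]
rack 1 [ 0.534 -0.217  0.159] [-10.5  29.5  94.3 -35.7  58.5 -75.9]
rack 0 [ 0.534 -0.217  0.089] [-10.5  35.5  97.4 -39.6  51.2 110.9]
rack 1 [ 0.534 -0.217  0.089] [-10.5  35.5  97.4 -39.6  51.2 -69.1]
out 0 [ 0.547 -0.064  0.089] [  5.2  36.7  94.2 -34.6  60.  120.7]
out 1 [ 0.547 -0.064  0.089] [  5.2  36.7  94.2 -34.6  60.  -59.3]
outup 0 [ 0.547 -0.064  0.089] [  5.2  36.7  94.2 -34.6  60.  120.7]
outup 1 [ 0.547 -0.064  0.089] [  5.2  36.7  94.2 -34.6  60.  -59.3]
```

```bash
python3 - <<'E'
from rig import arm
from h import *
P,R=tool((.563,.2888,0),-78.3,1)
arm.move_to(P-.10*R[:,2],R);arm.move_l(P,feed=.12)
print(arm.current_force().round(1))
arm.grip(0.0);print("w",arm.current_width(),arm.current_grasp_force(),arm.current_force().round(1))
arm.move_l(P+[0,0,.08],feed=.15);arm.sleep(.3)
print("w",arm.current_width(),arm.current_force().round(1),arm.current_torque().round(2),arm.current_t())
for n in("top","side"):
    im=arm.snapshot(n);cv2.imwrite(f"pics/{n}1.png",im[:,:,::-1]);c=arm.get_calibration(n);h,s,v=hsv(im)
    L=Rz(-78.3);o=np.array([.563,.2888,.083])
    pr=proj(c,o+np.array([[.05,.027,0],[.05,-.027,0],[-.048,-.027,0],[-.048,.027,0]])@L.T)
    u=pr.mean(0).round().astype(int);im=im.copy();m=np.zeros((386,514),np.uint8)
    cv2.floodFill(cv2.GaussianBlur(im,(3,3),0),m,tuple(int(x) for x in u),0,(25,)*3,(25,)*3,4|cv2.FLOODFILL_FIXED_RANGE|cv2.FLOODFILL_MASK_ONLY|(255<<8))
    k=cv2.findContours(m[1:-1,1:-1],cv2.RETR_EXTERNAL,cv2.CHAIN_APPROX_NONE)[0];k=max(k,key=len)
    print(n,pr.round(1).tolist(),cv2.boxPoints(cv2.minAreaRect(k)).round(1).tolist())
    if n=="top": print(*quad(c,m[1:-1,1:-1]>0,.083),sep="\n ")
    x,y=u; cv2.polylines(im,[pr.round().astype(int)],True,(255,0,0)); cv2.imwrite(f"pics/{n}1c.png",cv2.resize(im[max(0,y-60):y+60,max(0,x-80):x+80],(640,480))[:,:,::-1])
a=np.hstack([cv2.resize(cv2.imread(f"pics/{n}1c.png"),(400,300)) for n in("top","side")]);cv2.imwrite("pics/l1.png",a)
E
```

```text
[ 0.7 -0.4  0.1]
w 0.009925148708815296 29.993233680725098 [ 0.2 -3.3  3.6]
w 0.009404697963918456 [-1.   0.2 -3.1] [ 0.84  0.19 -0.  ] 15.8333
top [[163.4, 183.5], [167.4, 206.1], [126.1, 214.0], [122.3, 191.4]] [[123.4000015258789, 191.89999389648438], [162.5, 184.3000030517578], [166.60000610351562, 205.3000030517578], [127.5, 212.89999389648438]]
[563.5 287.4]
 [(30, 102.11, array([539.9, 283. ], dtype=float32), 93.0), (16, 10.5, array([571.1, 242.6], dtype=float32), 50.4), (30, 101.91, array([587.3, 291.4], dtype=float32), 93.0), (16, 11.35, array([551.4, 331.3], dtype=float32), 50.4)]
side [[255.0, 150.9], [240.3, 153.8], [232.6, 137.8], [246.7, 135.1]] [[233.39999389648438, 137.8000030517578], [245.8000030517578, 131.60000610351562], [255.0, 150.0], [242.60000610351562, 156.1999969482422]]
```

View pics/l1.png

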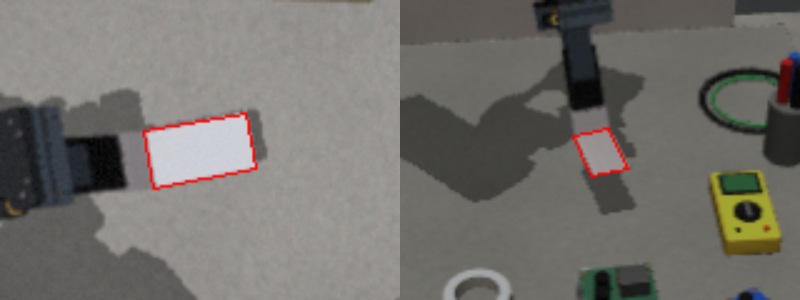

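The lifted blade matches the predicted outline (red) in both views, so it is level and rigid in the grip. Next I'll insert it and lift.

```bash
python3 - <<'E'
from rig import arm
from h import *
Y=-87.3;t=np.array([.5628,.0488,0]);d=Rz(Y)[:,0]
def go(p,f): P,R=tool(p,Y,1);arm.move_l(P,R,feed=f)
pre=t-.14*d
go(pre+[0,0,.06],.2);go(pre+[0,0,.018],.12);arm.sleep(.15);f0=arm.current_force();print(f0.round(1))
go(t-.05*d+[0,0,.018],.1);print((arm.current_force()-f0).round(1))
go(t+[0,0,.018],.07);arm.sleep(.1);print((arm.current_force()-f0).round(1),arm.current_t())
go(t+[0,0,.030],.04);go(t+[0,0,.037],.012);arm.sleep(.2);print((arm.current_force()-f0).round(1),arm.current_width(),arm.current_t())
a=arm.snapshot("side");cv2.imwrite("pics/side2.png",a[:,:,::-1])
cv2.imwrite("pics/side2c.png",cv2.resize(a[140:260,180:340],(640,480),interpolation=cv2.INTER_CUBIC)[:,:,::-1])
E
```

```text
[-0.3 -0.7 -3.8]
[ 0.4  0.9 -0.4]
[ 0.2 -0.   0.5] 19.25
[ 1.2  1.1 -2.6] 0.010182311614615394 20.6333
```

View pics/side2c.png

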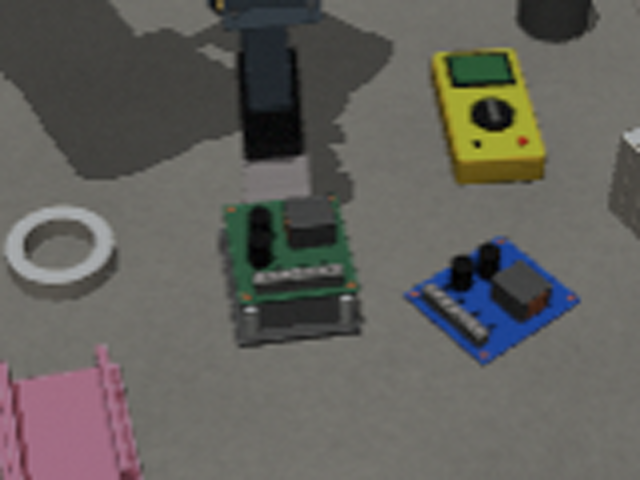

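Contact is good: the force changed by about -2.6 N, close to the board's weight, and the board sits level over the blade. Next I'll lift, carry and measure from above while hovering.

```bash
cat > meas.py <<'E'
from rig import arm
from h import *
def board(z,name,near,n=3):
    im=np.mean([arm.snapshot("top") for _ in range(n)],0).astype(np.uint8);cv2.imwrite(f"pics/{name}.png",im[:,:,::-1])
    c=arm.get_calibration("top");h,s,v=hsv(im);g=((h>50)&(h<90)&(s>80)).astype(np.uint8)
    r=[]
    for zz,p in((z,near),(.032,(.4213,-.3065)),(.032,(.634,-.325))):
        u=proj(c,[[*p,zz]])[0].astype(int);w=np.zeros_like(g);w[u[1]-27:u[1]+28,u[0]-29:u[0]+30]=1
        print(p,*quad(c,g*w,zz,11),sep="\n ")
E
python3 - <<'E'
from meas import *
t=np.array([.5628,.0488,0])
def go(p,y,f): P,R=tool(p,y,1);arm.move_l(P,R,feed=f)
go(t+[0,0,.045],-87.3,.03);go(t+[0,0,.10],-87.3,.07)
go((.5276,-.3026,.10),-94.95,.11);arm.sleep(.3);print(arm.current_t(),arm.current_width(),arm.current_force().round(1))
board(.107,"top3",(.5265,-.3156))
im=cv2.imread("pics/top3.png");cv2.imwrite("pics/top3c.png",cv2.resize(im[130:310,300:460],(640,600*12//10*1)[:2] if 0 else (533,600)))
E
```

```text
25.6833 0.009813449062191556 [ 1.1  0.  -6.5]Traceback (most recent call last):
  File "<stdin>", line 6, in <module>
  File "meas.py", line 9, in board
    print(p,*quad(c,g*w,zz,11),sep="\n ")
             ~~~~^^^^^^^^^^^^^
  File "h.py", line 33, in quad
    S=P[(t>.12)&(t<.88)&(n<5)];f=cv2.fitLine(S,cv2.DIST_HUBER,0,.01,.01).ravel()
                                 ~~~~~~~~~~~^^^^^^^^^^^^^^^^^^^^^^^^^^^^
cv2.error: OpenCV(4.12.0) /io/opencv/modules/imgproc/src/linefit.cpp:50: error: (-215:Assertion failed) count > 0 in function 'fitLine2D_wods'
```

```bash
python3 - <<'E'
import cv2
im=cv2.imread("pics/top3.png");cv2.imwrite("pics/top3c.png",cv2.resize(im[130:310,320:480],(533,600),interpolation=cv2.INTER_CUBIC))
E
```

```text
(no output)
```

View pics/top3c.png

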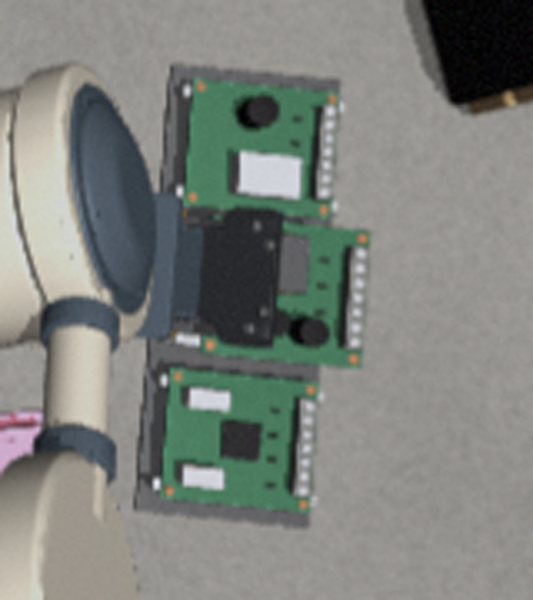

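```bash
cat > pads.py <<'E'
from h import *
def pads(im,c,z,box):
    h,s,v=hsv(im);m=((h<18)&(s>75)&(v>110)).astype(np.uint8);x0,y0,x1,y1=box;w=np.zeros_like(m);w[y0:y1,x0:x1]=m[y0:y1,x0:x1]
    k,l,st,_=cv2.connectedComponentsWithStats(w);out=[]
    for i in range(1,k):
        if st[i,4]<3: continue
        yy,xx=np.where(l==i);wt=s[yy,xx]-60.
        u=(np.average(xx,weights=wt),np.average(yy,weights=wt));out.append([*np.round(u,1),st[i,4],*(onz(c,u,z)[0][:2]*1000).round(1)])
    return out
E
python3 - <<'E'
from rig import arm
from pads import *
import pickle
im,c=pickle.load(open("stand.pkl","rb"));print("stand wrist",*pads(im,c,.04,(180,10,320,140)),sep="\n ")
c=arm.get_calibration("top")
im=cv2.imread("pics/top0.png")[:,:,::-1].copy();print("stand top",*pads(im,c,.04,(220,170,285,230)),sep="\n ");print("rack top",*pads(im,c,.032,(360,140,430,290)),sep="\n ")
im=cv2.imread("pics/top3.png")[:,:,::-1].copy();print("held",*pads(im,c,.107,(370,195,440,243)),sep="\n ");print("rack",*pads(im,c,.032,(360,140,430,290)),sep="\n ")
E
```

```text
stand wrist
 [np.float64(296.7), np.float64(28.8), np.int32(34), np.float64(520.0), np.float64(83.8)]
 [np.float64(201.1), np.float64(33.8), np.int32(29), np.float64(524.4), np.float64(-14.4)]
 [np.float64(256.4), np.float64(70.0), np.int32(4), np.float64(558.9), np.float64(42.5)]
 [np.float64(266.3), np.float64(110.0), np.int32(11), np.float64(599.5), np.float64(53.3)]
 [np.float64(297.6), np.float64(113.2), np.int32(28), np.float64(603.0), np.float64(87.5)]
 [np.float64(207.9), np.float64(117.6), np.int32(24), np.float64(607.4), np.float64(-10.7)]
stand top
 [np.float64(271.4), np.float64(182.6), np.int32(4), np.float64(608.9), np.float64(-10.4)]
 [np.float64(231.5), np.float64(184.4), np.int32(4), np.float64(603.2), np.float64(87.8)]
 [np.float64(232.4), np.float64(217.7), np.int32(3), np.float64(521.4), np.float64(84.2)]
 [np.float64(272.5), np.float64(216.5), np.int32(4), np.float64(525.8), np.float64(-13.9)]
rack top
 [np.float64(379.8), np.float64(155.4), np.int32(3), np.float64(681.2), np.float64(-279.3)]
 [np.float64(419.3), np.float64(159.3), np.int32(3), np.float64(672.6),
[... 986 characters left out ...]
.6), np.int32(4), np.float64(598.2), np.float64(-273.0)]
 [np.float64(416.6), np.float64(192.5), np.int32(4), np.float64(589.8), np.float64(-369.4)]
 [np.float64(428.4), np.float64(201.2), np.int32(5), np.float64(568.6), np.float64(-398.2)]
 [np.float64(382.5), np.float64(233.0), np.int32(6), np.float64(488.9), np.float64(-284.6)]
 [np.float64(425.6), np.float64(237.4), np.int32(4), np.float64(479.7), np.float64(-389.8)]
 [np.float64(412.6), np.float64(246.5), np.int32(4), np.float64(457.1), np.float64(-357.8)]
 [np.float64(370.5), np.float64(276.5), np.int32(4), np.float64(383.1), np.float64(-254.4)]
 [np.float64(410.7), np.float64(280.7), np.int32(3), np.float64(374.4), np.float64(-352.0)]
```

```bash
python3 - <<'E'
from rig import arm
from pads import *
def go(p,f): P,R=tool(p,-95.0,1);arm.move_l(P,R,feed=f)
t=np.array([.5270,-.3034,0])
go(t+[0,0,.10],.02);go(t+[0,0,.036],.06);go(t+[0,0,.029],.03);go(t+[0,0,.0225],.008);print(arm.current_force().round(1));go(t+[0,0,.018],.02);arm.sleep(.3)
print(arm.current_force().round(1),arm.current_t())
im=arm.snapshot("top");cv2.imwrite("pics/top4.png",im[:,:,::-1]);c=arm.get_calibration("top")
print(*pads(im,c,.032,(360,140,430,290)),sep="\n ")
E
```

```text
[ 0.4 -0.1 -3.8]
[ 0.6 -0.1 -2.8] 29.325
[np.float64(379.8), np.float64(155.3), np.int32(3), np.float64(681.3), np.float64(-279.3)]
 [np.float64(419.5), np.float64(159.4), np.int32(4), np.float64(672.3), np.float64(-377.7)]
 [np.float64(377.5), np.float64(188.6), np.int32(4), np.float64(598.2), np.float64(-273.1)]
 [np.float64(416.6), np.float64(192.5), np.int32(4), np.float64(589.8), np.float64(-369.4)]
 [np.float64(416.3), np.float64(202.6), np.int32(3), np.float64(564.7), np.float64(-368.3)]
 [np.float64(373.5), np.float64(232.5), np.int32(4), np.float64(490.0), np.float64(-262.6)]
 [np.float64(413.5), np.float64(236.4), np.int32(4), np.float64(481.7), np.float64(-360.4)]
 [np.float64(412.6), np.float64(246.5), np.int32(4), np.float64(457.1), np.float64(-357.8)]
 [np.float64(370.5), np.float64(276.5), np.int32(4), np.float64(383.1), np.float64(-254.4)]
 [np.float64(410.7), np.float64(280.7), np.int32(3), np.float64(374.4), np.float64(-352.0)]
```

The board lies at (527.4,-315.5) mm against a target of about (527.5,-315.5), squared within about 0.3°. Next I'll draw the blade out and put the lifter back.

```bash
python3 - <<'E'
from rig import arm
from pads import *
def go(p,y,f): P,R=tool(p,y,1);arm.move_l(P,R,feed=f)
t=np.array([.5270,-.3034,0]);d=Rz(-95.)[:,0];o=t-.135*d
go(t-.03*d+[0,0,.018],-95.,.05);go(o+[0,0,.018],-95.,.1);go(o+[0,0,.10],-95.,.15)
h=np.array([.563,.2888,0]);go(h+[0,0,.10],-78.3,.18);go(h+[0,0,.012],-78.3,.1);arm.sleep(.2);f0=arm.current_force()
z=.004
while z>=-.0015:
    go(h+[0,0,z],-78.3,.02);arm.sleep(.1);f=(arm.current_force()-f0)[2]
    if f>1.5: break
    z-=.001
print("z",z,f,arm.current_t())
arm.grip(.06);P,R=tool(h+[0,0,z],-78.3,1);arm.move_l(P-.13*R[:,2],feed=.12)
arm.move_to([.40,.42,.32],np.array([[-1,0,0],[0,1,0],[0,0,-1.]]));arm.sleep(.5);print(arm.current_t(),arm.current_force().round(1))
c=arm.get_calibration("top");im=arm.snapshot("top");cv2.imwrite("pics/top5.png",im[:,:,::-1])
print(*pads(im,c,.032,(360,140,430,290)),sep="\n ")
h_,s,v=hsv(im);print(*blobs(c,(v>175)&(s<40),.003,150),sep="\n")
b=cv2.resize(im,(800,600));cv2.imwrite("pics/top5b.png",b[:,:,::-1])
E
```

```text
z 0.004 1.5104067308600087 36.5917
39.9917 [0.1 0.1 0. ]
[np.float64(419.4), np.float64(159.4), np.int32(4), np.float64(672.3), np.float64(-377.6)]
 [np.float64(377.3), np.float64(188.7), np.int32(3), np.float64(597.9), np.float64(-272.7)]
 [np.float64(416.6), np.float64(192.5), np.int32(4), np.float64(589.8), np.float64(-369.4)]
 [np.float64(376.5), np.float64(198.5), np.int32(4), np.float64(573.5), np.float64(-270.5)]
 [np.float64(416.3), np.float64(202.6), np.int32(3), np.float64(564.7), np.float64(-368.3)]
 [np.float64(373.5), np.float64(232.5), np.int32(4), np.float64(490.0), np.float64(-262.6)]
 [np.float64(413.5), np.float64(236.4), np.int32(4), np.float64(481.7), np.float64(-360.4)]
 [np.float64(412.6), np.float64(246.5), np.int32(4), np.float64(457.1), np.float64(-357.8)]
 [np.float64(370.5), np.float64(276.5), np.int32(4), np.float64(383.1), np.float64(-254.4)]
 [np.float64(410.6), np.float64(280.7), np.int32(3), np.float64(374.4), np.float64(-351.9)]
(array([486.7, 371.6]), array([ 156.7, -542.2]), array([128.9,  61.9], dtype=float32), np.float32(91.07))
(array([232.8, 276.3]), array([374.6,  83.5]), array([87.8, 86.6], dtype=float32), np.float32(90.76))
(array([153.5, 200. ]), array([564.4, 288.1]), array([96.2, 55. ], dtype=float32), np.float32(102.1))
(array([400.5, 182.1]), array([ 617.9, -340.1]), array([43.2, 30.4], dtype=float32), np.float32(89.3))
(array([236. ,  70.6]), array([902.6,  83.8]), array([57.5, 32.2], dtype=float32), np.float32(111.74))
(array([77.3, 34.5]), array([990.5, 494. ]), array([132.5,  84.9], dtype=float32), np.float32(86.66))
```

View pics/top5b.png

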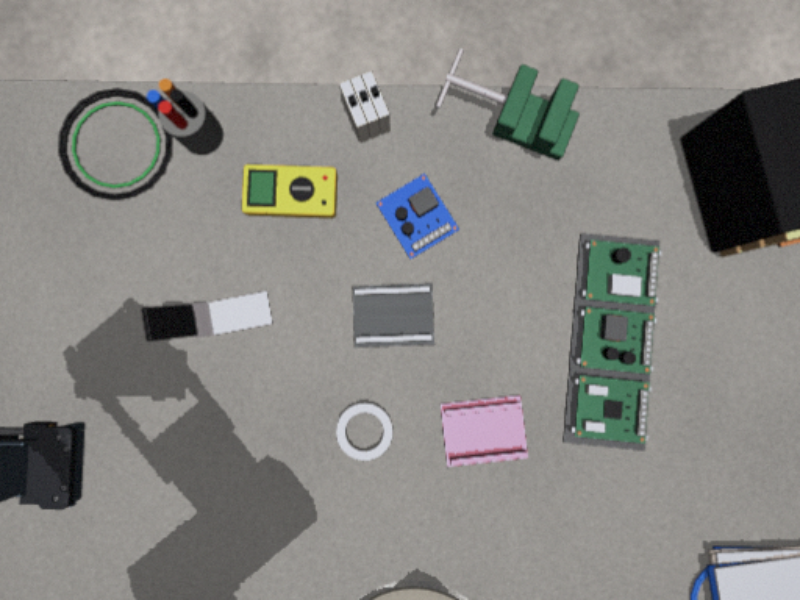

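The final top picture shows the wet board in the middle bay at (616,340), in line with its neighbours. The lifter stands on its blade at (205,318), and the meter, tape and other boards have not moved. I'm handing it in.

```bash
python3 -c "
from rig import arm
print(arm.sign_off())"
```

```text
the job is handed in; nothing more can be done
None
```

The job is handed in at about 40 s: the varnished board lies squared in the card bay, within about 1 mm of its target by the top camera, and the lifter stands back on its blade, let go and clear of the stand and rack.

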